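# Put a specimen jar and a slide box away in the roll-top store

### The job

Put the specimen jar (red lid) and the blue slide box away in the roll-top store: roll its tambour door all the way up, set both down upright on the store's floor beside what is already in there, without dropping them, and roll the door fully shut again. Leave everything else where it stands.

Things in the scene. Friction and masses are not known exactly. Their poses are not given: they have to be found in the camera images.
- store: Pale oak roll-top store fixed to the bench, 412 wide, 412 deep, 256 mm high. Origin on the bench top, below the axis of its round front; x points to its back (front faces -x), y along its width, z up. The shut door lies on a cylinder of radius 195 mm (outer face; inner 183, at the rail) about the line along y 50 mm over the origin.
- store_floor (a point): Point on the store's floor, 30 mm over the bench, at x -90, y 0 mm in the store's frame; axes as the store. The floor is flat, without dividers, from x -190 to the inner back at +120, between side panels (inner faces y -190 and +190, 206 mm radius, as high as the round front). With the door fully up it is open in front and from above for x -190 to about -25.
- tambour (a joint): Travel of the tambour door in rad about the axis of the round front: 0 = fully shut (rail on the sill), 1.55 = fully up, at its stop. 13 wooden slats behind a bottom rail run in grooves up the front, over the top and down behind the inner back. It starts partly open, stays where it is left, and takes about 4 to 9 N at the pull bar to roll either way.
- door_handle (a point): Middle of the door's aluminium pull bar: round, 12 mm thick, 160 mm long, along the store's y, its centre 41 mm off the rail's face, on two 9 mm posts at y -65 and +65. In the store's frame x = -238 cos(a), z = 50 + 238 sin(a) mm with a = 5 deg + the travel; 71 mm over the bench in front when shut, about 287 mm, above the store, when fully up. Its axes turn with the door.
- jar: Closed clear glass jar with a brown cone in it and a red lid, 56 mm across, 95 mm high, about 0.2 kg (0.15 to 0.29). Origin at the centre of its underside, z up. Stands upright on the bench.
- slide_box: Closed blue plastic microscope-slide box standing on its long narrow edge like a book: 98 mm long (its x), 36 mm thick (its y), 84 mm high (z), about 0.2 kg. Origin at the centre of its underside. Upright means that it still stands on that edge.
- wood_case: Dark red wooden case already in the store: 120 mm deep (its x), 70 mm wide (its y), 80 mm high, square to the store to within a few degrees. Origin at the centre of its underside. To be left where it is.
- amber_bottle: Amber bottle with a black cap at the inner back of the store: 48 mm across, 108 mm high. Origin at the centre of its underside. To be left where it is.
- soap_bottle: Clear soap bottle with blue contents and cap, 64 mm across, 195 mm high, standing on the bench. Origin at the centre of its underside. To be left where it is.
- dish_stack: Stack of four petri dishes (one body), 62 mm across, 60 mm high, on the bench. Origin at the centre of its underside. To be left where it is.
- flora_book: Thick green book lying on the bench, 140 (its x) x 200 (its y) x 28 mm. Origin at the centre of its underside. To be left where it is.
- magnifier: Magnifier lying flat on the bench, beyond the bottles: lens ring 60 mm across, centred 30 mm along its x from its origin, with a wooden handle back to x = -73 mm, 16 mm wide; 12 mm thick. To be left where it is.
There are look-alikes about, which are no part of the job. Of the things that look like the slide_box, take the one that is farthest from the robot's base at the start.

How it is judged:
By the outcome, as a careful person would: the job done as asked, in the order asked, and still so for the second after the job is handed in, with the robot touching nothing.
It also fails if it takes over 72 s, if anything falls off the work surface, if the arm or the gripper's body presses on something with over 40 N, if the wrist force passes 120 N, or if a joint passes its speed limit or range.

### The arm

A 7-joint arm with a two-finger parallel gripper is mounted at the origin on the work surface. World frame = base frame: x ahead of the robot, y to its left, z up, the work surface at z = 0. Lengths are in m, angles in rad, forces in N, time in s.
With the tool pointing down it reaches from about 0.35 to 0.9 m from the base axis. Payload 8.1 kg.
Tool frame: the origin (TCP) lies at the very end of the fingers, on their centre line; the grasp point (between the pads) lies 19 mm behind it; z points along the fingers, y is the line along which they close (so a half turn about z gives the same grasp; the last joint's range is limited). The gripper opens to 92 mm and grips with 3 to 60 N. Pads are 19 mm wide; open, the fingers measure 130 mm over their backs; the gripper's body (75 mm by 190 mm) begins 47 mm behind the grasp point.
Start: joints at [1.033, 0.434, 0.025, 1.573, -0.012, 1.134, -0.075], TCP at [0.263, -0.567, 0.227] pointing down, gripper open.
Joint ranges: [-2.62, 2.62], [-0.44, 2.09], [-1.27, 1.32], [0.08, 2.57], [-1.32, 4.46], [0.12, 2], [-2.74, 2.74]. Speed limits (rad/s): [2.22, 2.22, 3.01, 3.01, 3.14, 3.14, 3.14].

### API

Orientations are given as a rotation vector (axis times angle).
In Python, from cell import arm gives the robot as it stands.
- The arm moves only by the tool jog_arm, never from a script. Its argument "rows" is a list of rows, each a list of 3 entries, a list of its own where there are three numbers: the shift along the world's x, y, z in cm, then the turn, a rotation vector about the world's x, y, z in degrees, then the opening, from 0 (shut) to 1 (fully open). A call has 1 to 8 rows; each row is the pose to reach, as a shift and turn from the pose commanded when the call began; what a row does not reach only later rows make up. A row lasts 1/8 s, in which the tool goes at most 62.5 mm and 10.7 degrees, less where a joint would pass 70% of its speed; a pose out of reach is approached as far as the arm can. A call with a gripper value outside its range is refused whole. The fingers move at their own pace and stop on an object; "newtons" is the grip in N (left out, the last holds). Time passes only in rows, so rows that repeat a pose let the fingers close. It gives the time, the measured TCP pose, the force, the opening and the grip force at its end, in the units of the state.
- arm.observe(): the state, without advancing time (a new reading comes with each control period).
- arm.get_image(name): name is "side" or "top"; returns a dict with "img" (384x512x3 uint8, red, green, blue), "depth" (384x512 float32, m along the optical axis (not along the pixel's ray), 0 where there is no reading), "fx", "fy", "cx", "cy" (pixels), "rvec" (rotation vector, rad) and "tvec" (3), from world to camera coordinates, as OpenCV has them. Camera axes: x right, y down, z forward; pixel columns grow to the right and rows downward; lengths in m; the calibration is good to about 2 mm. A picture is of the moment at which its call begins.
- arm.sign_off(): hands the job in; it is judged then, once.
The state is a dict: "clock": time; "joints": joint angles; "dq": joint speeds; "joint_efforts": joint torques, N m; "position": TCP position; "ee_rot": TCP orientation; "force": force on the tool from outside, world axes, zero at the start; "ft_torque": the same for the moment, N m; "width": opening from 0.0 (shut) to 1.0 (fully open); "gripper_force": force on a finger pad.
Only numpy, scipy, OpenCV 4.12 (cv2) and the standard library are available. Lean on these libraries where they do the work, as an engineer would, in place of code of your own. Each camera call takes 0.05 s, during which the arm holds its last target. There are 200 camera calls.

## Working session

There is one attempt and no reset: what is moved stays moved. The work goes in short steps, Python scripts to look and compute and a tool call to move; the robot and the scene stay as the last step left them, time stands still between calls to the robot, and variables do not carry over. Pictures are saved under pics/ and viewed, at most 10 in all, crops included, and the job is handed in when it is done.

Besides the shell and the picture viewer there is one more tool, called after "Emit:" as name(argument=value, ...) on one line, values as JSON. jog_arm: Moves the arm, as the interface text tells. Its arguments: {"type":"object","properties":{"rows":{"type":"array","items":{"type":"array"}},"newtons":{"type":"number"}},"required":["rows"]}

```bash
ls; mkdir -p pics; cat > h.py <<'E'
import numpy as np, cv2
from cell import arm
def grab(n):
    d=arm.get_image(n); R=cv2.Rodrigues(np.array(d["rvec"],float))[0]; t=np.array(d["tvec"],float).ravel()
    Z=d["depth"]; v,u=np.mgrid[:Z.shape[0],:Z.shape[1]]
    C=np.dstack([(u-d["cx"])/d["fx"]*Z,(v-d["cy"])/d["fy"]*Z,Z])
    W=(C-t)@R; W[Z==0]=np.nan
    return d,W
def save(n,img,f=1.5):
    cv2.imwrite("pics/"+n,cv2.resize(img[...,::-1],None,fx=f,fy=f,interpolation=cv2.INTER_CUBIC))
E
python3 - <<'E'
from h import *
for n in("top","side"):
    d,W=grab(n); save(n+"0.png",d["img"]); np.save(n+".npy",W); print(n,d["fx"],-cv2.Rodrigues(np.array(d["rvec"]))[0].T@np.array(d["tvec"]).ravel())
    np.save(n+"img.npy",d["img"])
s=arm.observe(); print(s)
E
```

```text
pics
top 453.15527171295275 [ 0.33395305 -0.02345893  1.42066418]
side 416.394422626767 [ 0.26681484 -0.25235105  0.99365676]
{'clock': 0.1, 'joints': array([ 1.03337265,  0.43513161,  0.02497193,  1.57402024, -0.0115732 ,
        1.13400772, -0.07509683]), 'dq': array([-5.50635624e-04, -1.99272046e-03, -1.06892014e-03, -2.41266051e-03,
        9.89202222e-06,  2.76263541e-04,  1.87411017e-03]), 'joint_efforts': array([ 3.03348083e-03, -6.69130182e+01,  9.87803265e-01, -3.15142787e+01,
       -6.05736952e-02,  3.75374488e-02,  8.50433844e-05]), 'position': array([ 0.2630276 , -0.56644066,  0.22603146]), 'ee_rot': array([-3.06633802e+00, -6.77278427e-01,  7.12627510e-04]), 'force': array([0.05834566, 0.46473245, 0.4045885 ]), 'ft_torque': array([0.01145774, 0.01053215, 0.0281569 ]), 'gripper_force': 0.0, 'width': 1.0003066538905594}
```

View pics/top0.png

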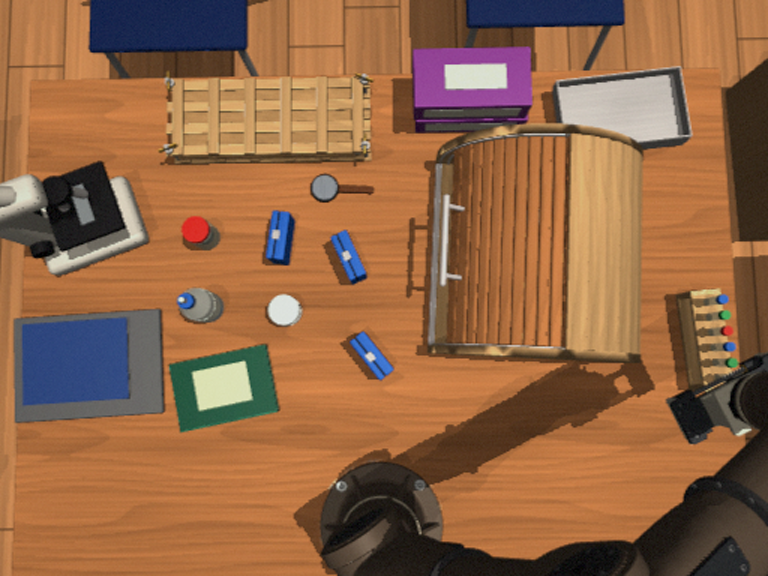

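View pics/side0.png

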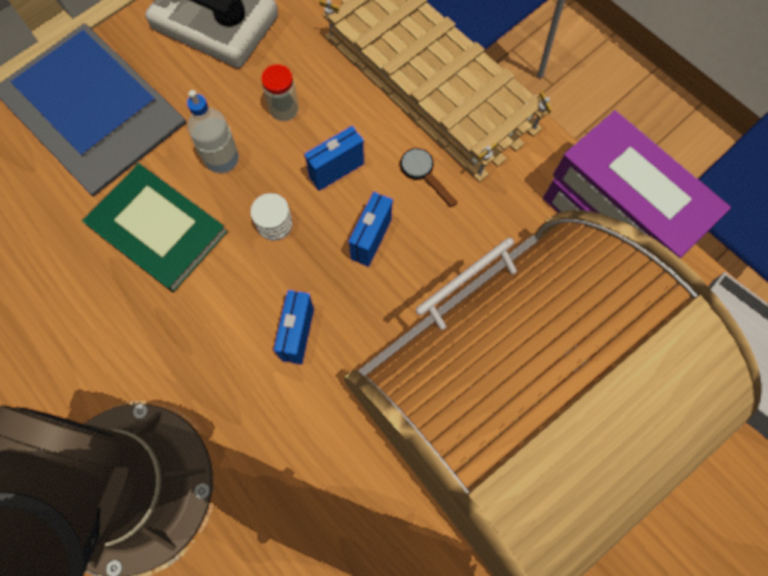

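In the top view (1.5x), up is +x and left is +y. The jar's red lid is at (197,230). Three blue look-alikes for the slide box are at (279,238), (348,257) and (371,356). By eye the first is farthest from the base at (380,520). The store's front faces left, with the door handle at (450,240). Next I'll measure and check the choice in a close crop.

```bash
cat > m.py <<'E'
from h import *
W=np.load("top.npy"); I=np.load("topimg.npy"); hsv=cv2.cvtColor(I,cv2.COLOR_RGB2HSV)
def reg(x0,y0,x1,y1): # in 1.5x pixels
    m=np.zeros(W.shape[:2],bool); m[int(y0/1.5):int(y1/1.5),int(x0/1.5):int(x1/1.5)]=1; return m&np.isfinite(W[...,0])
def rect(nm,P):
    r=cv2.minAreaRect((P[:,:2]*1000).astype(np.float32)); print(nm,"c",np.round(r[0],1),"size",np.round(r[1],1),"ang",round(r[2],1),"zmax",P[:,2].max().round(3),"n",len(P),"med",np.median(P,0).round(3),"base dist",np.hypot(*r[0]).round())
H=W[...,2]
for nm,b in dict(boxA=(255,200,300,275),boxB=(322,220,375,290),boxC=(340,320,400,385)).items():
    m=reg(*b)&(H>.065); rect(nm,W[m])
m=reg(175,205,225,255)&(H>.08); rect("jar",W[m])
m=reg(170,280,230,330)&(H>.05); rect("soap",W[m])
m=reg(262,288,306,332)&(H>.045); rect("dish",W[m])
m=reg(305,165,380,210)&(H>.006)&(H<.03); rect("magn",W[m])
m=reg(160,340,285,435)&(H>.02); rect("book",W[m])
m=reg(570,120,650,365)&(H>.24); rect("storetop",W[m])
m=reg(425,115,650,365)&(H>.05); rect("store",W[m])
m=reg(436,190,452,290)&(hsv[...,1]<60); rect("bar?",W[m]); 
for v in range(200,285,12):
    r=W[int(v/1.5),int(425/1.5):int(475/1.5)]; print(v,np.round(r[::3],3)[:, 1:].tolist())
c=I[120:200,160:270]; save("crop.png",c,5)
E
python3 m.py
```

```text
boxA c [582.2 195.7] size [37.8 97.6] ang 82.2 zmax 0.094 n 422 med [0.581 0.194 0.083] base dist 614.0
boxB c [539.   55.9] size [99.1 36.3] ang 23.9 zmax 0.091 n 398 med [0.538 0.055 0.084] base dist 542.0
boxC c [339.2  11.6] size [97.  35.8] ang 37.8 zmax 0.093 n 404 med [0.338 0.011 0.084] base dist 339.0
jar c [594.2 356.9] size [52.  52.2] ang 78.1 zmax 0.104 n 270 med [0.593 0.356 0.095] base dist 693.0
soap c [444.6 346.9] size [55.7 63.8] ang 76.7 zmax 0.198 n 488 med [0.441 0.339 0.123] base dist 564.0
dish c [434.  187.4] size [60.6 59.2] ang 60.6 zmax 0.068 n 336 med [0.434 0.188 0.06 ] base dist 473.0
magn c [693.1  72.1] size [ 83.5 155.5] ang 2.6 zmax 0.02 n 397 med [0.693 0.097 0.012] base dist 697.0
book c [278.6 328.5] size [156.8 236.7] ang 5.6 zmax 0.038 n 3037 med [0.279 0.317 0.028] base dist 431.0
storetop c [ 531.9 -376.1] size [ 74.6 412.2] ang 87.6 zmax 0.262 n 3241 med [ 0.535 -0.367  0.25 ] base dist 651.0
store c [ 580.7 -318.3] size [463.7 502.6] ang 86.2 zmax 0.262 n 20422 med [ 0.538 -0.295  0.229] base dist 662.0
bar? c [ 572.5 -130.4] size [ 20.2 21
[... 897 characters left out ...]
.127, 0.034], [-0.123, 0.197], [-0.132, 0.19], [-0.145, 0.137], [-0.153, 0.15], [-0.159, 0.166], [-0.167, 0.175], [-0.175, 0.176]]
260 [[-0.1, 0.005], [-0.11, 0.004], [-0.118, 0.031], [-0.127, 0.034], [-0.123, 0.195], [-0.146, 0.031], [-0.144, 0.143], [-0.151, 0.159], [-0.159, 0.163], [-0.166, 0.173], [-0.174, 0.182]]
272 [[-0.1, -0.001], [-0.109, 0.005], [-0.117, 0.029], [-0.127, 0.022], [-0.122, 0.194], [-0.145, 0.031], [-0.144, 0.143], [-0.151, 0.157], [-0.158, 0.166], [-0.166, 0.174], [-0.173, 0.179]]
284 [[-0.099, 0.008], [-0.109, 0.003], [-0.117, 0.027], [-0.126, 0.027], [-0.122, 0.197], [-0.144, 0.032], [-0.143, 0.146], [-0.15, 0.156], [-0.157, 0.173], [-0.165, 0.175], [-0.173, 0.18]]
```

View pics/crop.png

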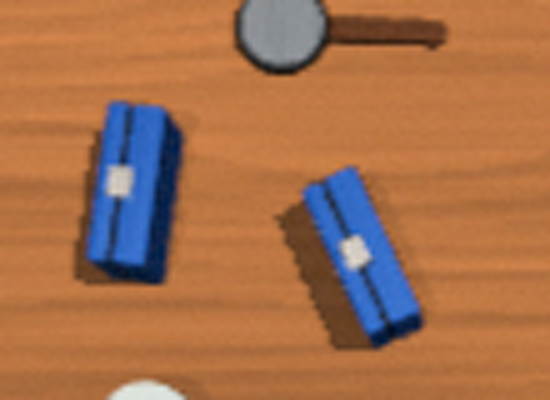

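The crop shows box A on the left and box B on the right. A is farthest from the base (614 mm, against 542 and 339) and its 38x98 mm size fits, so I take A. Next I refine the store pose while moving toward the handle.

```bash
cat > st.py <<'E'
from h import *
from scipy.optimize import least_squares
W=np.load("top.npy")
P=W[85:235,383:422].reshape(-1,3); P=P[np.isfinite(P).all(1)&(P[:,2]>.2)]
y=np.radians(-2.4); ys=np.array([np.cos(y),np.sin(y)]); xs=np.array([ys[1],-ys[0]])
u=P[:,:2]@xs
r=least_squares(lambda p:np.hypot(u-p[0],P[:,2]-.05)-p[1],[.32,.206],loss="soft_l1",f_scale=.003); print("axis along xs",r.x, "from r fixed", least_squares(lambda p:np.hypot(u-p[0],P[:,2]-.05)-.206,[.32],loss="soft_l1",f_scale=.003).x)
v=P[:,:2]@ys; print("width",np.percentile(v,[.3,99.7]), "xs",xs)
B=W[120:200,285:306].reshape(-1,3); B=B[(B[:,2]>.183)&(B[:,2]<.205)]
print("bar u",np.percentile(B[:,:2]@xs,[2,50,98]),"v",np.percentile(B[:,:2]@ys,[2,98]),"z",np.percentile(B[:,2],[50,95]))
E
python3 st.py
```

```text
axis along xs [0.29846483 0.20506116] from r fixed [0.29637741]
width [0.35473142 0.75017001] xs [-0.04187565 -0.99912283]
bar u [0.09858205 0.10474559 0.11923229] v [0.47069122 0.63220392] z [0.19323365 0.19771706]
```

Emit:
jog_arm(rows=[[[0, 0, 6], [0, 0, 0], 1], [[1, 2, 12], [0, 0, 0], 1], [[5, 8, 16], [0, 0, -4], 0.6], [[9, 14, 17], [0, 0, -9], 0.5], [[13, 20, 17], [0, 0, -14], 0.4], [[17, 26, 17], [0, 0, -19], 0.35], [[21, 32, 17], [0, 0, -24], 0.35], [[25, 38, 17], [0, 0, -27.3], 0.35]])

```text
clock: 1.1
position: [0.4761, -0.2417, 0.3963]
ee_rot: [3.141, -0.07, -0.0]
force: [1.5, -1.2, -0.6]
width: 0.402
gripper_force: 0.0
```

Emit:
jog_arm(rows=[[[4, 6, 0], [0, 0, 0], 0.35], [[7, 11.4, -3], [0, 0, 0], 0.35], [[7, 11.4, -8], [0, 0, 0], 0.35], [[7, 11.4, -12], [0, 0, 0], 0.35], [[7, 11.4, -12], [0, 0, 0], 0.35]])

```text
clock: 1.72
position: [0.5434, -0.1292, 0.2735]
ee_rot: [-3.14, 0.065, 0.011]
force: [-0.3, -0.5, 0.7]
width: 0.351
gripper_force: 0.0
```

Emit:
jog_arm(rows=[[[0.2, 0.1, -4], [0, 0, 0], 0.35], [[0.2, 0.1, -7.5], [0, 0, 0], 0.35], [[0.2, 0.1, -9.5], [0, 0, 0], 0.35], [[0.2, 0.1, -9.5], [0, 0, 0], 0.35], [[0.2, 0.1, -9.5], [0, 0, 0], 0.0], [[0.2, 0.1, -9.5], [0, 0, 0], 0.0], [[0.2, 0.1, -9.5], [0, 0, 0], 0.0]], newtons=35)

```text
clock: 2.6
position: [0.5485, -0.1269, 0.1829]
ee_rot: [-3.139, 0.064, -0.004]
force: [-0.9, 5.5, 5.1]
width: 0.115
gripper_force: 35.0
```

Emit:
jog_arm(rows=[[[-0.05, -0.8, 1.0], [0, 0, 0], 0], [[-0.1, -1.8, 2.1], [0, 0, 0], 0], [[-0.15, -3.9, 4.1], [0, 0, 0], 0], [[-0.25, -6.2, 5.9], [0, 0, 0], 0], [[-0.35, -8.7, 7.3], [0, 0, 0], 0], [[-0.5, -11.4, 8.4], [0, 0, 0], 0], [[-0.6, -14.2, 9.2], [0, 0, 0], 0], [[-0.7, -17.1, 9.6], [0, 0, 0], 0]])

```text
clock: 3.6
position: [0.5384, -0.2971, 0.2804]
ee_rot: [-3.137, 0.063, 0.005]
force: [-14.8, 9.7, 13.8]
width: 0.119
gripper_force: 35.2
```

Emit:
jog_arm(rows=[[[-0.1, -2.9, 0.1], [0, 0, 0], 0], [[-0.15, -3.8, 0.0], [0, 0, 0], 0], [[-0.2, -4.4, 0.0], [0, 0, 0], 0], [[-0.2, -4.4, 0.0], [0, 0, 0], 0]])

```text
clock: 4.1
position: [0.5364, -0.3358, 0.2799]
ee_rot: [-3.131, 0.058, 0.008]
force: [-21.4, 27.8, 26.6]
width: 0.122
gripper_force: 35.0
```

Emit:
jog_arm(rows=[[[0, 0.3, 0], [0, 0, 0], 0.3], [[0, 0.3, 0], [0, 0, 0], 0.4], [[0, 0.3, 3], [0, 0, 0], 0.4], [[0, 0.3, 8], [0, 0, 0], 0.5], [[1, 6, 9], [0, 0, 10], 0.8], [[2, 12, 9], [0, 0, 20], 0.8], [[3, 18, 9], [0, 0, 30], 0.8], [[4, 24, 9], [0, 0, 40], 0.8]])

```text
clock: 5.1
position: [0.5788, -0.1026, 0.3678]
ee_rot: [2.971, 1.019, 0.001]
force: [1.3, -1.0, -0.6]
width: 0.797
gripper_force: 0.0
```

Emit:
jog_arm(rows=[[[2, 6, 0], [0, 0, 10], 0.8], [[4, 12, 0], [0, 0, 20], 0.8], [[4, 18, 0], [0, 0, 30], 0.8], [[4, 24, 0], [0, 0, 40], 0.8], [[4, 30, 0], [0, 0, 50], 0.8], [[4, 36, 0], [0, 0, 50], 0.8], [[4, 42, 0], [0, 0, 50], 0.8]])

```text
clock: 5.98
position: [0.6193, 0.3174, 0.3675]
ee_rot: [2.269, 2.172, 0.001]
force: [0.3, -0.1, 0.8]
width: 0.799
gripper_force: 0.0
```

```bash
python3 - <<'E'
from h import *
s=arm.observe(); print(s["joints"].round(2),s["position"].round(4),s["ee_rot"].round(3))
d,W=grab("top"); np.save("top.npy",W); np.save("topimg.npy",d["img"]); save("open.png",d["img"][70:250,230:450],3.5)
E
```

```text
[-0.26  0.56 -0.56  1.09  0.28  1.56 -0.79] [0.6193 0.3174 0.3675] [2.269e+00 2.172e+00 1.000e-03]
```

View pics/open.png

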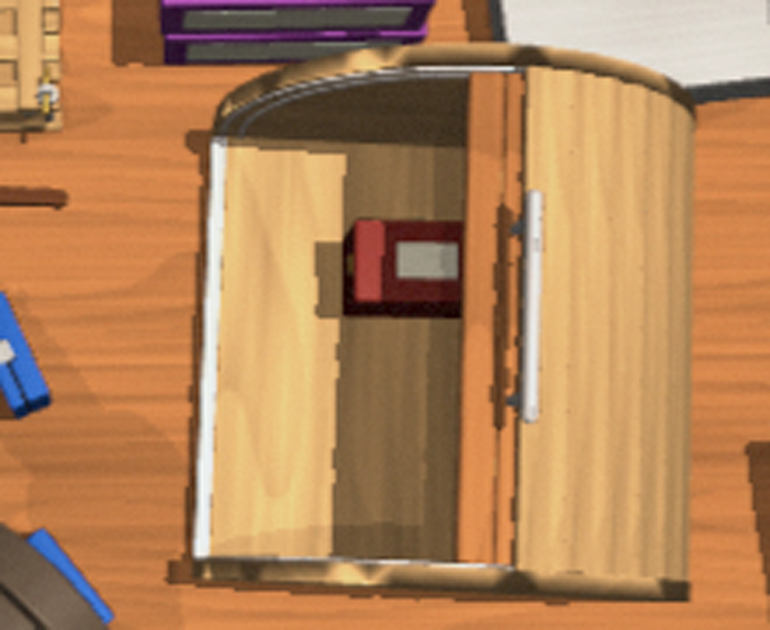

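```bash
cat >> h.py <<'E'
yw=np.radians(-2.4); ys=np.array([np.cos(yw),np.sin(yw)]); xs=np.array([ys[1],-ys[0]]); O=.297*xs+.5515*ys
def tostore(P): q=P[:,:2]-O; return np.c_[q@xs,q@ys,P[:,2]]
def toworld(x,y): return O+x*xs+y*ys
E
python3 - <<'E'
from h import *
W=np.load("top.npy"); S=tostore(W.reshape(-1,3)); I=np.load("topimg.npy").reshape(-1,3)
m=(S[:,0]>-.2)&(S[:,0]<-.0)&(abs(S[:,1])<.18)
for lo,hi in((.02,.04),(.095,.125),(.125,.15),(.04,.095)):
    k=m&(S[:,2]>lo)&(S[:,2]<hi); P=S[k]; print(lo,hi,k.sum(),np.percentile(P,[1,50,99],0).round(3).tolist())
print(O,toworld(-.1,-.08),toworld(-.1,-.03), toworld(-.1,.1))
E
```

```text
0.02 0.04 6682 [[-0.198, -0.177, 0.023], [-0.109, -0.021, 0.03], [-0.003, 0.176, 0.037]]
0.095 0.125 700 [[-0.084, 0.03, 0.098], [-0.044, 0.064, 0.11], [-0.0, 0.098, 0.116]]Traceback (most recent call last):
  File "<stdin>", line 5, in <module>
    return _quantile_unchecked(
        a, q, axis, out, overwrite_input, method, keepdims, weights)
    return _ureduce(a,
                    func=_quantile_ureduce_func,
    ...<5 lines>...
                    overwrite_input=overwrite_input,
                    method=method)
    r = func(a, **kwargs)
    result = _quantile(arr,
                       quantiles=q,
    ...<2 lines>...
                       out=out,
                       weights=wgt)
    slices_having_nans = np.isnan(arr[-1, ...])
                                  ~~~^^^^^^^^^
IndexError: index -1 is out of bounds for axis 0 with size 0
```

Emit:
jog_arm(rows=[[[-2.5, 4, -5], [0, 0, 0], 0.88], [[-2.5, 4, -11], [0, 0, 0], 0.88], [[-2.5, 4, -17], [0, 0, 0], 0.88], [[-2.5, 4, -22.5], [0, 0, 0], 0.88], [[-2.5, 4, -22.5], [0, 0, 0], 0.88]])

```text
clock: 6.65
position: [0.5921, 0.3536, 0.138]
ee_rot: [-2.268, -2.173, 0.013]
force: [-0.1, -0.2, 1.3]
width: 0.884
gripper_force: 0.0
```

Emit:
jog_arm(rows=[[[0.2, 0.2, -4], [0, 0, 0], 0.88], [[0.2, 0.2, -7], [0, 0, 0], 0.88], [[0.2, 0.2, -8.9], [0, 0, 0], 0.88], [[0.2, 0.2, -8.9], [0, 0, 0], 0.88], [[0.2, 0.2, -8.9], [0, 0, 0], 0.5], [[0.2, 0.2, -8.9], [0, 0, 0], 0.5], [[0.2, 0.2, -8.9], [0, 0, 0], 0.5]], newtons=20)

```text
clock: 7.52
position: [0.5958, 0.3587, 0.0544]
ee_rot: [2.267, 2.174, 0.002]
force: [-1.6, -0.2, 1.3]
width: 0.603
gripper_force: 1.2
```

Emit:
jog_arm(rows=[[[0, 0, 0], [0, 0, 0], 0.4], [[0, 0, 0], [0, 0, 0], 0.4], [[0, 0, 3], [0, 0, 0], 0.4], [[0, 0, 8], [0, 0, 0], 0.4]], newtons=20)

```text
clock: 8.02
position: [0.5942, 0.3571, 0.1318]
ee_rot: [-2.267, -2.174, 0.008]
force: [0.3, 1.3, -2.3]
width: 0.603
gripper_force: 20.0
```

Emit:
jog_arm(rows=[[[0, -2, 5], [0, 0, 0], 0.4], [[-1, -7, 10], [0, 0, 0], 0.4], [[-2.5, -13, 13], [0, 0, 0], 0.4], [[-4, -19, 13], [0, 0, 0], 0.4], [[-5.5, -25, 13], [0, 0, 0], 0.4], [[-7, -31, 13], [0, 0, 0], 0.4], [[-8.5, -37, 13], [0, 0, 0], 0.4], [[-10, -43, 13], [0, 0, 0], 0.4]])

```text
clock: 9.02
position: [0.4968, -0.0638, 0.2633]
ee_rot: [2.267, 2.174, -0.001]
force: [0.7, -0.9, -2.8]
width: 0.602
gripper_force: 20.0
```

Emit:
jog_arm(rows=[[[-2, -6, 0], [0, 0, 0], 0.4], [[-3.6, -11, 0], [0, 0, 0], 0.4], [[-3.6, -12.4, 0], [0, 0, 0], 0.4], [[-3.6, -12.4, 0], [0, 0, 0], 0.4]])

```text
clock: 9.52
position: [0.4617, -0.1862, 0.2632]
ee_rot: [-2.269, -2.172, -0.0]
force: [0.5, 0.8, -1.9]
width: 0.598
gripper_force: 20.0
```

Emit:
jog_arm(rows=[[[-0.2, -0.9, 0], [0, 0, 0], 0.4], [[-0.2, -0.9, -5], [0, 0, 0], 0.4], [[-0.2, -0.9, -10], [0, 0, 0], 0.4], [[-0.2, -0.9, -14], [0, 0, 0], 0.4], [[-0.2, -0.9, -16.5], [0, 0, 0], 0.4], [[-0.2, -0.9, -17.2], [0, 0, 0], 0.4], [[-0.2, -0.9, -17.2], [0, 0, 0], 0.4]])

```text
clock: 10.4
position: [0.4604, -0.1942, 0.0918]
ee_rot: [-2.266, -2.176, -0.001]
force: [0.0, 0.2, -1.8]
width: 0.599
gripper_force: 20.0
```

Emit:
jog_arm(rows=[[[0, 0, -0.3], [0, 0, 0], 0.4], [[0, 0, -0.6], [0, 0, 0], 0.4], [[0, 0, -0.7], [0, 0, 0], 0.4], [[0, 0, -0.7], [0, 0, 0], 0.4]])

```text
clock: 10.9
position: [0.4599, -0.1949, 0.0845]
ee_rot: [2.267, 2.174, 0.0]
force: [0.1, -0.3, -1.5]
width: 0.602
gripper_force: 20.0
```

Emit:
jog_arm(rows=[[[0, 0, -0.1], [0, 0, 0], 0.4], [[0, 0, -0.2], [0, 0, 0], 0.4], [[0, 0, -0.2], [0, 0, 0], 0.4]])

```text
clock: 11.28
position: [0.4596, -0.195, 0.0839]
ee_rot: [2.267, 2.174, -0.001]
force: [-7.6, 1.5, 19.0]
width: 0.599
gripper_force: 20.0
```

Emit:
jog_arm(rows=[[[0, 0, 0.1], [0, 0, 0], 0.6], [[0, 0, 0.1], [0, 0, 0], 0.68], [[0, 0, 0.1], [0, 0, 0], 0.8], [[0, 0, 0.1], [0, 0, 0], 0.8], [[0, 0, 3], [0, 0, 0], 0.8], [[0, 0, 8], [0, 0, 0], 0.8], [[0, 0, 13], [0, 0, 0], 0.8], [[0, 0, 18], [0, 0, 0], 0.8]])

```text
clock: 12.28
position: [0.4597, -0.1947, 0.2641]
ee_rot: [-2.267, -2.175, -0.0]
force: [1.2, -0.1, -1.1]
width: 0.799
gripper_force: 0.0
```

Emit:
jog_arm(rows=[[[1, 5, 1], [0, 0, 10], 0.7], [[2.5, 10.5, 1], [0, 0, 20], 0.7], [[4, 16, 0], [0, 0, 30], 0.7], [[5.5, 21.5, 0], [0, 0, 40], 0.7], [[7, 27, 0], [0, 0, 50], 0.7], [[8.5, 32, 0], [0, 0, 60], 0.7], [[10.5, 36, 0], [0, 0, 70], 0.7], [[12, 39, 0], [0, 0, 80], 0.7]])

```text
clock: 13.28
position: [0.5802, 0.1973, 0.2622]
ee_rot: [-0.328, -3.124, -0.001]
force: [-0.0, -0.4, 0.2]
width: 0.701
gripper_force: 0.0
```

```bash
python3 - <<'E'
from h import *
s=arm.observe(); print(s["joints"].round(2),s["position"].round(4),s["ee_rot"].round(3))
d,W=grab("top"); np.save("top.npy",W); np.save("topimg.npy",d["img"]); save("jarin.png",d["img"][70:250,130:450],2.4)
S=tostore(W.reshape(-1,3)); k=(S[:,2]>.115)&(S[:,2]<.135)&(S[:,0]>-.17)&(S[:,0]<-.06)&(S[:,1]<-.03)&(S[:,1]>-.15)
print(k.sum(),np.percentile(S[k],[2,50,98],0).round(3).tolist())
E
```

```text
[ 0.14  0.53 -0.85  1.5   0.4   1.3   0.6 ] [0.5802 0.1973 0.2622] [-3.280e-01 -3.124e+00 -1.000e-03]
278 [[-0.146, -0.109, 0.119], [-0.121, -0.085, 0.125], [-0.097, -0.06, 0.131]]
```

View pics/jarin.png

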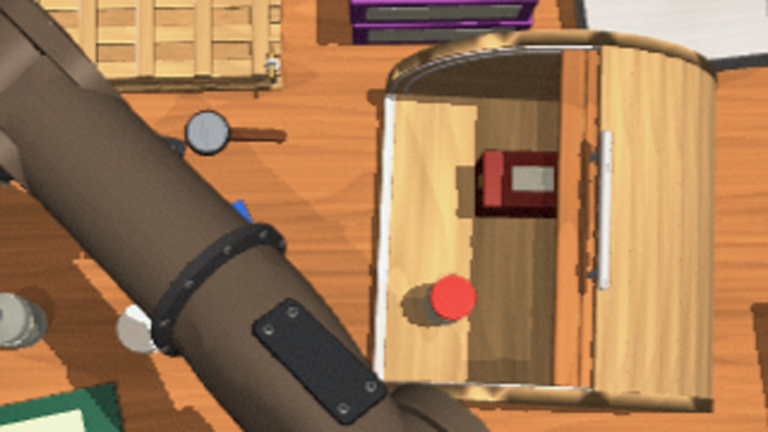

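Emit:
jog_arm(rows=[[[0.2, -0.1, -5], [0, 0, 4.2], 0.7], [[0.2, -0.1, -10], [0, 0, 4.2], 0.7], [[0.2, -0.1, -15], [0, 0, 4.2], 0.7], [[0.2, -0.1, -19], [0, 0, 4.2], 0.7], [[0.2, -0.1, -21.7], [0, 0, 4.2], 0.7], [[0.2, -0.1, -21.7], [0, 0, 4.2], 0.7]])

```text
clock: 14.08
position: [0.5805, 0.1931, 0.0434]
ee_rot: [-0.225, -3.13, 0.003]
force: [-0.0, -0.3, -0.2]
width: 0.699
gripper_force: 0.0
```

Emit:
jog_arm(rows=[[[0, 0, 0], [0, 0, 0], 0.5], [[0, 0, 0], [0, 0, 0], 0.3], [[0, 0, 0], [0, 0, 0], 0.2], [[0, 0, 0], [0, 0, 0], 0.2], [[0, 0, 0], [0, 0, 0], 0.2]], newtons=20)

```text
clock: 14.7
position: [0.5825, 0.1946, 0.0465]
ee_rot: [0.224, 3.132, 0.001]
force: [-0.6, 1.0, 6.5]
width: 0.392
gripper_force: 20.0
```

Emit:
jog_arm(rows=[[[0, 0, 4], [0, 0, 0], 0.2], [[0, 0, 10], [0, 0, 0], 0.2], [[0, 0, 16], [0, 0, -6], 0.2], [[0, -3, 21], [0, 0, -16], 0.2], [[-1, -8, 22], [0, 0, -26], 0.2], [[-2, -14, 22], [0, 0, -36], 0.2], [[-3, -20, 22], [0, 0, -46], 0.2], [[-4, -25, 22], [0, 0, -56], 0.2]])

```text
clock: 15.7
position: [0.5408, -0.0586, 0.2653]
ee_rot: [-1.679, -2.655, 0.002]
force: [0.5, -0.5, -2.4]
width: 0.39
gripper_force: 20.0
```

Emit:
jog_arm(rows=[[[-0.5, -3, 0], [0, 0, -10], 0.2], [[-0.8, -6, 0], [0, 0, -20], 0.2], [[-0.8, -11, 0], [0, 0, -28], 0.2], [[-0.8, -16, 0], [0, 0, -28], 0.2], [[-0.8, -16, 0], [0, 0, -28], 0.2]])

```text
clock: 16.32
position: [0.5324, -0.2212, 0.2646]
ee_rot: [-2.271, -2.17, 0.004]
force: [-0.1, -0.1, -2.1]
width: 0.391
gripper_force: 20.0
```

Emit:
jog_arm(rows=[[[0.2, 0.1, -4], [0, 0, 0], 0.2], [[0.2, 0.1, -9], [0, 0, 0], 0.2], [[0.2, 0.1, -14], [0, 0, 0], 0.2], [[0.2, 0.1, -17], [0, 0, 0], 0.2], [[0.2, 0.1, -18.2], [0, 0, 0], 0.2], [[0.2, 0.1, -18.4], [0, 0, 0], 0.2], [[0.2, 0.1, -18.4], [0, 0, 0], 0.2]])

```text
clock: 17.2
position: [0.5368, -0.2149, 0.0827]
ee_rot: [2.262, 2.177, 0.001]
force: [-1.0, -0.7, -1.7]
width: 0.39
gripper_force: 20.0
```

Emit:
jog_arm(rows=[[[0, 0, -0.2], [0, 0, 0], 0.2], [[0, 0, -0.3], [0, 0, 0], 0.2], [[0, 0, -0.3], [0, 0, 0], 0.2]])

```text
clock: 17.58
position: [0.5359, -0.2149, 0.0787]
ee_rot: [2.263, 2.178, 0.0]
force: [0.3, -0.6, -2.1]
width: 0.387
gripper_force: 20.0
```

Emit:
jog_arm(rows=[[[0, 0, -0.1], [0, 0, 0], 0.2], [[0, 0, -0.2], [0, 0, 0], 0.2], [[0, 0, -0.2], [0, 0, 0], 0.2]])

```text
clock: 17.95
position: [0.5359, -0.2148, 0.0765]
ee_rot: [2.263, 2.179, -0.0]
force: [-0.2, -0.1, -1.5]
width: 0.388
gripper_force: 20.0
```

Emit:
jog_arm(rows=[[[0, 0, -0.1], [0, 0, 0], 0.2], [[0, 0, -0.2], [0, 0, 0], 0.2], [[0, 0, -0.2], [0, 0, 0], 0.2]])

```text
clock: 18.32
position: [0.536, -0.2148, 0.0763]
ee_rot: [2.263, 2.178, -0.001]
force: [-7.6, 1.8, 19.8]
width: 0.394
gripper_force: 20.0
```

Emit:
jog_arm(rows=[[[0, 0, 0.1], [0, 0, 0], 0.42], [[0, 0, 0.1], [0, 0, 0], 0.5], [[0, 0, 0.1], [0, 0, 0], 0.5], [[0, 0, 2], [0, 0, 0], 0.5], [[0, 0, 7], [0, 0, 0], 0.5], [[0, 0, 13], [0, 0, 0], 0.5], [[0, 0, 19], [0, 0, 0], 0.5], [[0, 0, 25], [0, 0, 0], 0.5]])

```text
clock: 19.32
position: [0.5356, -0.2147, 0.3263]
ee_rot: [-2.263, -2.179, -0.0]
force: [1.5, -0.8, -0.2]
width: 0.499
gripper_force: 0.0
```

Emit:
jog_arm(rows=[[[0, 0, 3], [0, 0, -10], 0.4], [[0, -1, 4], [0, 0, -20], 0.4], [[0, -3, 4], [0, 0, -30], 0.4], [[0, -5, 4], [0, 0, -40], 0.4], [[0, -7, 4], [0, 0, -50], 0.4], [[0, -9, 4], [0, 0, -60], 0.4], [[0, -11, 4], [0, 0, -70], 0.4], [[0, -12, 4], [0, 0, -80], 0.4]])

```text
clock: 20.32
position: [0.5356, -0.3362, 0.3639]
ee_rot: [3.135, 0.203, -0.001]
force: [0.5, 0.2, -0.2]
width: 0.398
gripper_force: 0.0
```

```bash
python3 - <<'E'
from h import *
s=arm.observe(); print(s["joints"].round(2),s["position"].round(4),s["ee_rot"].round(3))
d,W=grab("side"); save("boxin.png",d["img"],1.5)
S=tostore(W.reshape(-1,3))
for nm,z0,z1,y0,y1 in(("box",.105,.12,-.04,.02),("jar",.118,.135,-.13,-.04)):
    k=(S[:,2]>z0)&(S[:,2]<z1)&(S[:,0]>-.17)&(S[:,0]<-.03)&(S[:,1]<y1)&(S[:,1]>y0)
    if k.sum(): print(nm,k.sum(),np.percentile(S[k],[2,50,98],0).round(3).tolist())
E
```

```text
[ 0.59  0.39 -0.18  1.31  0.07  1.45 -1.02] [ 0.5356 -0.3362  0.3639] [ 3.135e+00  2.030e-01 -1.000e-03]
```

View pics/boxin.png

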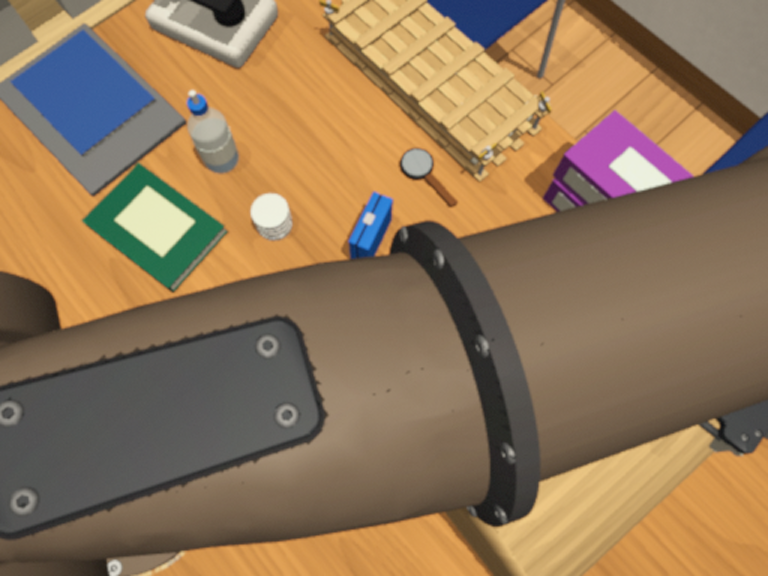

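The arm hides the store in the side view; everything else stands as it did. I'll check the box by depth from the top camera while gripping the bar.

```bash
python3 - <<'E'
from h import *
d,W=grab("top"); S=tostore(W.reshape(-1,3))
for nm,z0,z1,y0,y1 in(("box",.105,.125,-.05,.025),("jar",.118,.135,-.13,-.055)):
    k=(S[:,2]>z0)&(S[:,2]<z1)&(S[:,0]>-.18)&(S[:,0]<-.03)&(S[:,1]<y1)&(S[:,1]>y0)
    if k.sum(): print(nm,k.sum(),np.percentile(S[k],[2,50,98],0).round(3).tolist())
E
```

```text
box 425 [[-0.151, -0.025, 0.107], [-0.103, -0.008, 0.114], [-0.056, 0.01, 0.12]]
jar 272 [[-0.146, -0.109, 0.12], [-0.121, -0.084, 0.125], [-0.097, -0.06, 0.13]]
```

Emit:
jog_arm(rows=[[[0.1, 0.1, 0], [0, 0, -9.8], 0.4], [[0.1, 0.1, -4], [0, 0, -9.8], 0.4], [[0.1, 0.1, -7], [0, 0, -9.8], 0.4], [[0.1, 0.1, -8.2], [0, 0, -9.8], 0.4], [[0.1, 0.1, -8.4], [0, 0, -9.8], 0.4], [[0.1, 0.1, -8.4], [0, 0, -9.8], 0], [[0.1, 0.1, -8.4], [0, 0, -9.8], 0], [[0.1, 0.1, -8.4], [0, 0, -9.8], 0]], newtons=35)

```text
clock: 21.42
position: [0.5373, -0.3349, 0.2814]
ee_rot: [3.139, -0.055, 0.003]
force: [0.5, -3.7, 1.3]
width: 0.124
gripper_force: 20.4
```

Emit:
jog_arm(rows=[[[0, 0.7, 0], [0, 0, 0], 0], [[0.1, 3.2, 0], [0, 0, 0], 0], [[0.25, 6.1, -0.4], [0, 0, 0], 0], [[0.35, 8.9, -1.1], [0, 0, 0], 0], [[0.5, 11.6, -2.2], [0, 0, 0], 0], [[0.6, 14.2, -3.6], [0, 0, 0], 0], [[0.7, 16.6, -5.2], [0, 0, 0], 0], [[0.8, 18.7, -7.2], [0, 0, 0], 0]])

```text
clock: 22.42
position: [0.5487, -0.1487, 0.2105]
ee_rot: [3.137, -0.057, 0.015]
force: [9.4, -10.0, 2.1]
width: 0.117
gripper_force: 34.9
```

Emit:
jog_arm(rows=[[[0.05, 0.9, -1], [0, 0, 0], 0], [[0.05, 1.3, -1.5], [0, 0, 0], 0], [[0.05, 1.3, -1.5], [0, 0, 0], 0]])

```text
clock: 22.8
position: [0.5493, -0.1347, 0.1947]
ee_rot: [3.14, -0.055, 0.013]
force: [13.0, -3.1, -6.5]
width: 0.12
gripper_force: 35.1
```

Emit:
jog_arm(rows=[[[0, 0, 0], [0, 0, 0], 0.3], [[0, 0, 0], [0, 0, 0], 0.35], [[0, 0, 3], [0, 0, 0], 0.35], [[0, 0, 7], [0, 0, 0], 0.35], [[0, 0.2, 7], [0, 0, 10], 0], [[0, 0.3, 7], [0, 0, 20], 0], [[0, 0.4, 7], [0, 0, 30], 0], [[0, 0.5, 7], [0, 0, 40], 0]])

```text
clock: 23.8
position: [0.5449, -0.1286, 0.2634]
ee_rot: [-2.967, -1.032, 0.001]
force: [1.3, -0.4, 0.1]
width: 0.009
gripper_force: 0.0
```

Emit:
jog_arm(rows=[[[0, 0, 0], [0, 0, 10], 0], [[0, 0, 0], [0, 0, 20], 0], [[0, 0, 0], [0, 0, 30], 0], [[0, 0, 0], [0, 0, 40], 0], [[0, 0, 0], [0, 0, 50], 0], [[0, 0, -2], [0, 0, 50], 0], [[0, 0, -4], [0, 0, 50], 0], [[0, 0, -4], [0, 0, 50], 0]])

```text
clock: 24.8
position: [0.5441, -0.1288, 0.2222]
ee_rot: [-2.258, -2.181, 0.003]
force: [-0.6, 0.5, 0.7]
width: 0.009
gripper_force: 0.0
```

Emit:
jog_arm(rows=[[[0, -0.2, -1.5], [0, 0, 0], 0], [[0, 0.6, -2.8], [0, 0, 0], 0], [[0, 1.4, -4], [0, 0, 0], 0], [[0, 2.2, -5.4], [0, 0, 0], 0], [[0, 2.8, -6.6], [0, 0, 0], 0], [[0, 3.4, -8.1], [0, 0, 0], 0], [[0, 3.8, -9.3], [0, 0, 0], 0]])

```text
clock: 25.68
position: [0.5475, -0.0891, 0.1311]
ee_rot: [2.257, 2.182, 0.006]
force: [3.1, 2.8, 6.2]
width: 0.006
gripper_force: 3.3
```

Emit:
jog_arm(rows=[[[0, 0.3, -1.5], [0, 0, 0], 0], [[0, 0.5, -2.8], [0, 0, 0], 0], [[0, 0.7, -4.1], [0, 0, 0], 0], [[0, 0.8, -5.2], [0, 0, 0], 0], [[0, 0.8, -5.5], [0, 0, 0], 0], [[0, 0.8, -5.6], [0, 0, 0], 0]])

```text
clock: 26.42
position: [0.5462, -0.0818, 0.0761]
ee_rot: [2.258, 2.182, 0.002]
force: [-6.1, 4.3, 28.7]
width: 0.002
gripper_force: 14.1
```

Emit:
jog_arm(rows=[[[0, 0.1, 1], [0, 0, 0], 0], [[0, 0.6, 4], [0, 0, 0], 0], [[0, 1, 9], [0, 0, 0], 0], [[0, 3, 15], [0, 0, 0], 0], [[-2, 9, 19], [0, 0, 0], 0], [[-4, 15, 22], [0, 0, 0], 0], [[-6, 21, 22], [0, 0, 0], 0], [[-6, 27, 22], [0, 0, 0], 0]])

```text
clock: 27.42
position: [0.4858, 0.1717, 0.2949]
ee_rot: [2.26, 2.179, -0.0]
force: [1.1, -0.3, -0.7]
width: 0.003
gripper_force: 0.0
```

```bash
python3 - <<'E'
from h import *
d,W=grab("top"); save("shut.png",d["img"],1.5)
S=tostore(W.reshape(-1,3)); k=(S[:,0]<-.226)&(S[:,0]>-.26)&(abs(S[:,1])<.08)&(S[:,2]>.04)&(S[:,2]<.15)
print(k.sum(),np.percentile(S[k],[5,50,95],0).round(4).tolist())
E
```

```text
219 [[-0.2423, -0.072, 0.07], [-0.236, -0.0023, 0.0752], [-0.2296, 0.0713, 0.0806]]
```

View pics/shut.png

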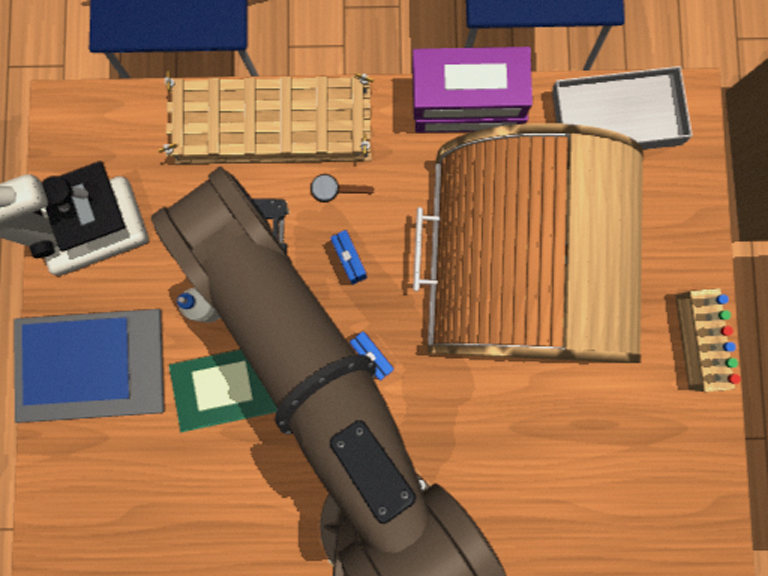

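The door is shut: the bar at (418,250) tops out at about 76 mm, which puts its centre near the 71 mm expected. The magnifier, both other blue boxes, the book and the soap bottle are unmoved. The dish stack is under the arm here; it stood in place in the last side view.

```bash
python3 -c "
from cell import arm
print(arm.sign_off())"
```

```text
the job is handed in; nothing more can be done
None
```

The jar and the farthest of the three blue slide boxes stand upright on the store's floor beside the case, the door is fully shut, and the job was handed in at about 27.5 s of the 72 s.

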